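# Pin the bracket and hold the hidden bolt head

## Task

We are fastening the aluminium bracket in the bench fixture: pick up the mallet, drive the steel spring pin that stands proud of the bracket's foot fully down with it, and stand or lay the mallet back on the open bench top. Then reach down into the narrow gap behind the bracket's upright, grip the bolt head there across its sides between the two fingers and hold it so firmly that it stops turning with the nut; finish while still holding it. Strike the pin only with the mallet, and leave the other things on the bench where they are.

Things in the scene. Friction and masses are not known exactly. Their poses are not given: they have to be found in the camera images.
- fixture: Fixed fixture. Origin on the bench top, under the far face of the bracket's upright, in line with the bolt; z up, x from nut runner through bracket into the gap, y along the bracket. Grey base plate x -100..75, y +-120 mm, 12 mm thick. Aluminium bracket: foot x -100..0, top 22 mm high; upright x -8..0, y +-120, top 99 mm high; two foot ribs, 41 mm high, at y +-112, x -53..-7.
- gap (a point): Middle of the gap behind the upright, at fixture (27, 0, 99) mm, level with the upright's top; axes as the fixture's. The gap is 54 mm wide, from the upright (x 0) to a grey stop bar (x 54..68, top 80 mm above the bench), open at the top and ends; floor 12 mm above the bench.
- runner (a point): Front end of the nut runner's body, at fixture (-85, 0, 75) mm; axes as the fixture's. The body is a lying grey cylinder, 52 mm across, from there back to x -215; its socket and nut (38 mm across) reach from there to the upright; on a pedestal, highest point 101 mm above the bench.
- bolt_head (a point): Centre of the steel hex bolt head in the gap, at fixture (27, 0, 75) mm. 30 mm across flats, 35 mm across corners, 14 mm thick along its axis (fixture x 20..34), standing on a 26 mm round spacer sleeve 20 mm long. The axis lies along fixture x. Site x is the bolt axis; y and z turn with the bolt; a flat faces z.
- bolt (a joint): Turning angle of the bolt (rad) about fixture x. The nut runner keeps turning nut and bolt together at about 0.25 rad/s with 0.15 N m; it stands still only while held. A grip of some 60 N turns flats to the fingers and stops it; the nut goes on turning.
- pin_top (a point): Centre of the top of the steel spring pin, 12 mm in diameter, upright in the bracket's foot at fixture x -65, y 80 mm. With the joint at 0 it is 36 mm above the bench (14 mm above the foot); fully down 24 mm (2 mm above the foot).
- pin (a joint): How far the spring pin is driven down (m): starts at 0 to 0.003, fully down against its stop at 0.012. It is held by about 7 N of friction (more when driven fast) and stays where it is left.
- mallet_head (a point): Centre of the mallet's head: a black upright cylinder 50 mm in diameter, 70 mm high, standing on one flat face (centre 35 mm above the bench). Site z is the head's axis, point x points along the handle. Whole mallet 0.32 kg, balanced 7 mm from the head's centre towards the handle.
- mallet_grip (a point): Point in the middle of the mallet's wooden handle, 65 mm from the head's centre, 35 mm above the bench; the handle is 20 mm wide (point y) and 24 mm high, and runs from 25 to 173 mm from the head's centre.
- dish: Bystander: white porcelain bowl, 104 mm across, 50 mm high. Origin at the centre of its underside.
- amber_jar: Bystander: brown glass jar with black lid, 64 mm across, 105 mm high. Origin at the centre of its underside.
- clear_jar: Bystander: clear stoppered bottle, 60 mm across, 120 mm high. Origin at the centre of its underside.
- white_bottle: Bystander: white plastic bottle, 52 mm across, 130 mm high. Origin at the centre of its underside.
- weight_box: Bystander: grey weight box, 90 x 130 x 45 mm. Origin at the centre of its underside.
- spanner: Bystander: steel spanner, 180 mm long, lying flat. Origin at the centre of its underside.
- spare_nut: Bystander: spare steel nut, 36 mm across, 16 mm high. Origin at the centre of its underside.
- nut (a joint): Turning angle of the nut in the nut runner (rad); not to be touched.
Things that resemble listed ones, but are neither listed nor needed, are in the scene too. What is shaped like the part that bears mallet_head but green is not meant.

How it is judged (in metres and radians):
On the way, in this order (a step that is already met when the one before it is completed fails the run):
1. the mallet is held clear of the bench in the fingers (height (world z) of mallet_head above 0.06 m and contact force between the fingers and mallet above 1 N), for 0.1 s.
2. the pin is driven fully down by the mallet (value of joint pin above 0.0105 m and contact force between mallet and pin above 0.5 N).
3. the mallet is back on the bench top and let go (height (world z) of mallet_head below 0.05 m and contact force between the fingers and mallet below 0.1 N and contact force between mallet and fixture below 0.1 N and linear speed of mallet below 0.05 m/s), for 0.2 s.
4. the bolt head is gripped in the gap and has stopped turning (contact force between the fingers and bolt above 5 N and distance between the grasp point and bolt_head below 0.024 m and velocity of joint bolt between -0.04 and 0.04 rad/s), for 0.3 s.
At the end, for the whole second after the job is handed in: Bolt head still gripped (finger force over 5 N, grasp point within 24 mm of its centre) and not turning (under 0.04 rad/s); pin down at least 10.5 of 12 mm; mallet on the bench top, its head's centre under 50 mm high, off the fixture, let go and at rest (all of step 3 and all of step 4 and value of joint pin above 0.0105 m); the arm keeps its last pose, push and grip.
It fails at once if the robot touches the pin itself (contact force between any of the fingers, the arm and pin above 1 N).
It fails at once if a bystander is pushed more than 30 mm or tipped (distance of any of dish, amber_jar, clear_jar, white_bottle, weight_box, spanner, spare_nut from where it was at the start of the episode above 0.03 m or angle between any of dish, amber_jar, clear_jar, white_bottle, weight_box, spanner, spare_nut's own z axis and vertical above 0.5 rad).
It also fails if it takes over 51 s, if anything falls off the work surface, if the arm or the gripper's body presses on something with over 40 N, if the wrist force passes 120 N, or if a joint passes its speed limit or range.

## Robot

A 6-joint arm with a two-finger parallel gripper is mounted at the origin on the work surface. World frame = base frame: x ahead of the robot, y to its left, z up, the work surface at z = 0. Lengths are in m, angles in degrees, forces in N, time in s.
With the tool pointing down it reaches from about 0.35 to 0.875 m from the base axis. Payload 4.2 kg.
Tool frame: the origin (TCP) lies midway between the tips of the shut fingers; the grasp point (between the pads) lies 19 mm behind it; z points along the fingers, y is the direction in which the jaws open and shut (so a half turn about z gives the same grasp; the last joint's range is limited). The gripper opens to 87 mm and grips with 3 to 60 N. Pads are 19 mm wide; open, the fingers measure 117 mm over their backs; the gripper's body (75 mm by 190 mm) begins 51 mm behind the grasp point.
Start: joints at [-49.87, 22.042, 0.453, 0, -68.411, -14.817], TCP at [0.267, -0.565, 0.223] pointing down, gripper open.
Joint ranges: [-179.83, 179.83], [-69.29, 118.12], [-61.27, 80.66], [-181.25, 117.63], [-171.15, -9.14], [-177.46, 177.46]. Speed limits (degrees/s): [159.86, 159.86, 180, 180, 180, 180].

## Interface

Orientations are given as a 3x3 rotation matrix whose columns are the frame's x, y, z axes.
In Python, from station import sense, capture, calibration, finish_job gives the robot as it stands.
- The arm moves only by the tool carry_out, never from a script. Its argument "commands" is one flat list of numbers, 6 for each row, row after row: the shift along the tool's x, y, z in mm, then the turn, a rotation vector about the tool's x, y, z in rad. A call has 1 to 5 rows; each row shifts and turns the pose as measured when the row begins, along the tool's axes as they then stand; what a row does not reach is not made up. A row lasts 1/8 s, in which the tool goes at most 62.5 mm and 10.7 degrees, less where a joint would pass 70% of its speed; a pose out of reach is approached as far as the arm can. A call is refused whole if a number of a shift passes 62.5 or a number of a turn 0.188, either way. A call with a gripper value outside its range is refused whole. "grip" is the finger opening in mm, from 0 to 87, set as the call begins (left out, the last holds). The fingers move at their own pace and stop on an object; the grip force is fixed at half the most. Time passes only in rows, so rows that do not move let the fingers close. It gives the time, the measured TCP pose, the force and the opening at its end, in the units of the state.
- sense(): the state, without advancing time (a new reading comes with each control period).
- capture(name): name is "side" or "top"; returns the picture (480x640x3 uint8, red, green, blue); there is no depth.
- calibration(name): a dict with "fx", "fy", "cx", "cy" (pixels), "rvec" (rotation vector, rad) and "tvec" (3), from world to camera coordinates, as OpenCV has them. Camera axes: x right, y down, z forward; pixel columns grow to the right and rows downward; lengths in m; the calibration is good to about 2 mm. A picture is of the moment at which its call begins. calibration takes no time and is no camera call.
- finish_job(): hands the job in, once; it reports no verdict.
The state is a dict: "time_s": time; "joints": joint angles; "joint_velocities": joint speeds; "effort": joint torques, N m; "tcp_pos": TCP position; "ee_rot": TCP orientation; "wrist_force": force on the tool from outside, world axes, zero at the start; "moment": the same for the moment, N m; "gripper_width": opening from 0.0 (shut) to 1.0 (fully open).
Only numpy, scipy, OpenCV 4.12 (cv2) and the standard library are available. Lean on these libraries where they do the work, as an engineer would, in place of code of your own. Each camera call takes 0.05 s, during which the arm holds its last target.

## Working session

There is one attempt and no reset: what is moved stays moved. The work goes in short steps, Python scripts to look and compute and a tool call to move; the robot and the scene stay as the last step left them, time stands still between calls to the robot, and variables do not carry over. Pictures are saved under pics/ and viewed, and the job is handed in when it is done.

Besides the shell and the picture viewer there is one more tool, called after "Call:" in YAML: its name, and indented under it one key for each argument. carry_out: Moves the arm, as the interface text tells. Its arguments: {"type":"object","properties":{"commands":{"type":"array"},"grip":{"type":"number"}},"required":["commands"]}

```bash
mkdir -p pics && ls
python3 - <<'E'
from station import sense, capture, calibration
import cv2
for n in ("side","top"):
    im=capture(n); cv2.imwrite(f"pics/{n}0.png",im[:,:,::-1]); print(n,calibration(n))
print(sense())
E
```

```text
pics
side {'fx': 609.9948558400838, 'fy': 609.9948558400838, 'cx': 323.21089396382564, 'cy': 240.38077819855792, 'rvec': array([ 2.16314873, -0.20420139,  0.10210784]), 'tvec': array([-0.46709372,  0.13444851,  1.3682411 ])}
top {'fx': 476.10046587094274, 'fy': 476.10046587094274, 'cx': 331.8676439271152, 'cy': 243.95407189113487, 'rvec': array([ 2.16882704, -2.21210867,  0.12197486]), 'tvec': array([-0.02359744,  0.46844716,  1.08756217])}
{'time_s': 0.1, 'joints': array([-4.98694803e+01,  2.20871064e+01,  3.87422429e-01, -2.63129082e-02,
       -6.84116295e+01, -1.48177588e+01]), 'joint_velocities': array([-0.05457079, -0.26455319,  0.11479473,  0.05990708, -0.00093702,
       -0.01702245]), 'effort': array([-3.43709435e-04, -3.91689491e+01,  1.87935877e+01,  4.23187315e+00,
        1.34533353e-02, -8.22554603e-05]), 'tcp_pos': array([ 0.26702239, -0.56448583,  0.22155724]), 'ee_rot': array([[-9.04059718e-01, -4.27405159e-01, -9.25663337e-04],
       [-4.27406153e-01,  9.04058007e-01,  1.76061859e-03],
       [ 8.43558828e-05,  1.98733855e-03, -9.99998022e-01]]), 'wrist_force': array([ 0.29325285, -0.18312604, -0.06696439]), 'moment': array([-0.06102649, -0.03650038, -0.01817838]), 'gripper_width': 1.0000208854409025}
```

View pics/side0.png

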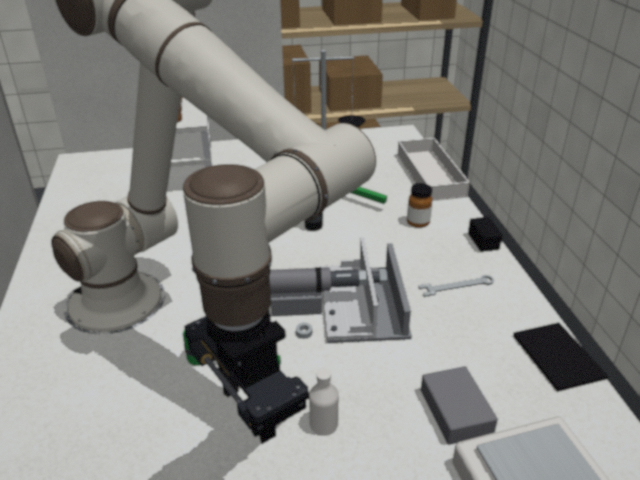

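View pics/top0.png

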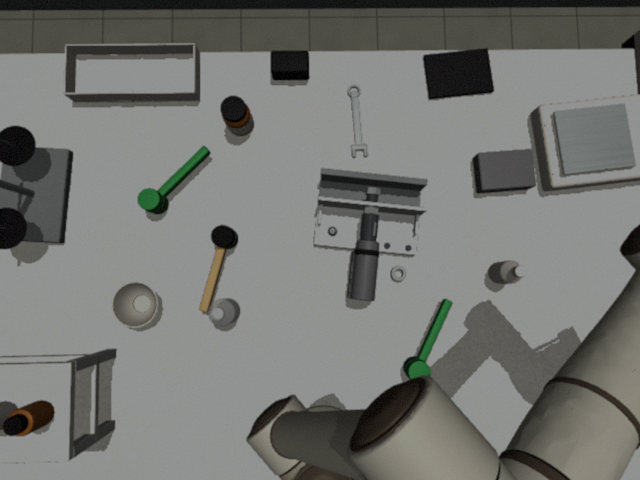

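```bash
cat > h.py <<'E'
import numpy as np, cv2
from station import sense, capture, calibration
def cam(n):
    c=calibration(n); K=np.array([[c['fx'],0,c['cx']],[0,c['fy'],c['cy']],[0,0,1]]); R=cv2.Rodrigues(c['rvec'])[0]
    return K,R,c['tvec']
def unproj(n,u,v,z):
    K,R,t=cam(n); d=R.T@np.linalg.inv(K)@np.array([u,v,1.]); o=-R.T@t
    return o+d*(z-o[2])/d[2]
def proj(n,P):
    c=calibration(n);K=cam(n)[0]
    return cv2.projectPoints(np.atleast_2d(np.array(P,float)),c['rvec'],c['tvec'],K,None)[0][:,0]
def crop(f,x0,y0,x1,y1,s,out):
    im=cv2.imread(f)[y0:y1,x0:x1]; im=cv2.resize(im,None,fx=s,fy=s,interpolation=cv2.INTER_CUBIC)
    for x in range((x0+9)//10*10,x1,10): cv2.putText(im,str(x),((x-x0)*s,8),0,.3,(0,0,255),1); im[10:16,(x-x0)*s]=(0,0,255)
    for y in range((y0+9)//10*10,y1,10): cv2.putText(im,str(y),(0,(y-y0)*s+3),0,.3,(0,0,255),1); im[(y-y0)*s,20:26]=(0,0,255)
    cv2.imwrite(out,im)
E
python3 - <<'E'
from h import *
crop("pics/top0.png",300,155,440,260,5,"pics/c1.png")
crop("pics/top0.png",190,215,260,335,5,"pics/c2.png")
crop("pics/side0.png",310,230,420,350,5,"pics/c3.png")
E
```

```text
(no output)
```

View pics/c1.png

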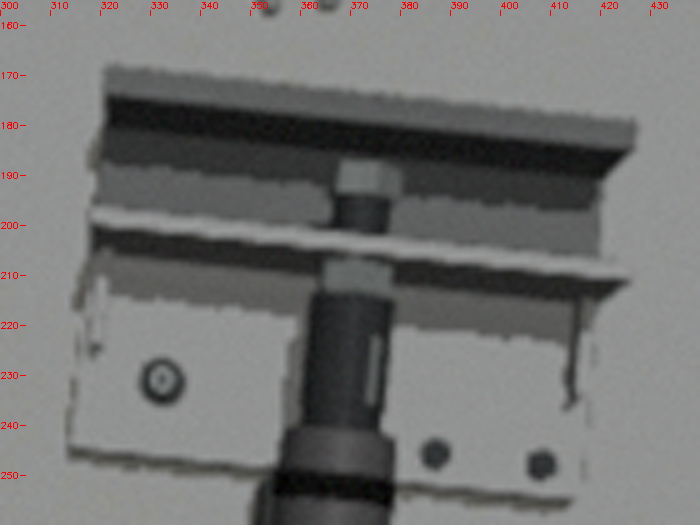

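View pics/c2.png

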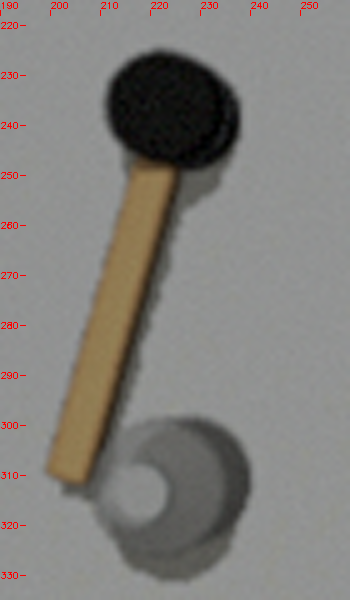

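View pics/c3.png

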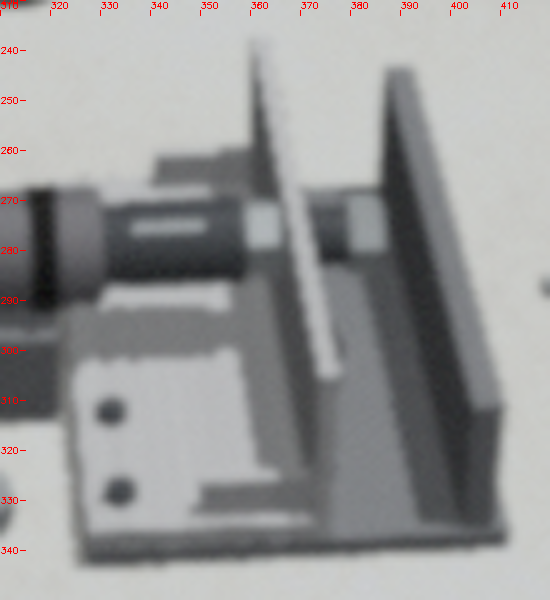

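Run:
```python
from h import *
from scipy.optimize import least_squares
T=[((-4,120,99),(318,198)),((-4,-120,99),(426,209)),((68,120,80),(321,168)),((68,-120,80),(427,180)),((-100,120,22),(313.5,245)),((-100,-120,22),(414.5,255)),((-65,80,34.5),(332.5,231))]
S=[((-4,-120,99),(376,305)),((54,-120,80),(405,311)),((68,-120,80),(410,311)),((-100,-120,0),(326,342)),((75,-120,0),(411,338)),((-4,120,99),(362,238)),((61,120,80),(390,244))]
def W(p,P):
    c,s=np.cos(p[2]),np.sin(p[2]); P=np.array(P)/1000.
    return np.c_[p[0]+c*P[:,0]-s*P[:,1],p[1]+s*P[:,0]+c*P[:,1],P[:,2]]
def res(p,sets):
    return np.concatenate([(proj(n,W(p,[a for a,b in L]))-np.array([b for a,b in L])).ravel() for n,L in sets])
for sets in ([("top",T)],[("side",S)],[("top",T),("side",S)]):
    r=least_squares(res,[.65,0,0],args=(sets,),loss='soft_l1'); print(r.x, np.degrees(r.x[2])); print(res(r.x,sets).round(1).reshape(-1,2).tolist())
p=r.x; np.save("fx.npy",p)
print("pin,bolt",W(p,[(-65,80,34.5),(27,0,75),(-65,120,0)]))
# mallet
c=unproj("top",222,235.5,.07); e=unproj("top",203.5,310.5,.047)
print("head top",c,"end",e)
print(unproj("top",222,236,.07),unproj("top",215,245,.047),unproj("top",224,248,.047),unproj("top",199,309,.047),unproj("top",207,311,.047))
for n,u,v,z in(("clear",218,313,.12),("dish",136,305,.0),("nut",398,273,.016)): print(n,unproj("top",u,v,z))
```

```text
[ 0.55134671 -0.12067669 -0.12208655] -6.995043962133639
[[-0.7, 0.1], [0.6, 0.6], [-0.3, -0.1], [0.4, -0.8], [-0.3, -0.3], [1.2, 0.3], [-0.5, 0.0]]
[ 0.55493029 -0.11899356 -0.13242546] -7.5874201641781704
[[-0.8, -0.2], [-1.2, -0.0], [0.8, -0.3], [0.5, 1.5], [0.2, 2.0], [0.2, -1.4], [-0.1, -1.5]]
[ 0.55258361 -0.1204648  -0.12169117] -6.97239066175368
[[-0.8, -0.4], [0.5, -0.0], [-0.4, -0.6], [0.3, -1.3], [-0.4, -0.8], [1.1, -0.2], [-0.6, -0.5], [-1.1, 0.4], [-1.5, 0.4], [0.5, 0.1], [0.2, 2.5], [-0.2, 2.4], [-1.2, -0.9], [-1.5, -1.2]]
pin,bolt [[ 0.49777559 -0.033166    0.0345    ]
 [ 0.57938394 -0.12374236  0.075     ]
 [ 0.50263123  0.00653819  0.        ]]
head top [0.48697422 0.21120354 0.07      ] end [0.32216456 0.25708618 0.047     ]
[0.48586239 0.21120504 0.07      ] [0.46817556 0.23160003 0.047     ] [0.46100639 0.21142411 0.047     ] [0.32570223 0.26705321 0.047     ] [0.32088683 0.24933632 0.047     ]
clear [0.31988295 0.20953815 0.12      ]
dish [0.3360012  0.42397083 0.        ]
nut [ 0.39740463 -0.18578951  0.016     ]
```

```bash
cat >> h.py <<'E'
from scipy.spatial.transform import Rotation as Ro, Slerp
def down(yaw):
    a=np.radians(yaw); x=[np.cos(a),np.sin(a),0]; z=[0,0,-1]
    return np.c_[x,np.cross(z,x),z]
def plan(p,yaw,step=55):
    s=sense(); p0,R0=s['tcp_pos'],s['ee_rot']; R1=down(yaw); p=np.array(p)
    d=np.linalg.norm(p-p0)*1000; a=Ro.from_matrix(R0.T@R1).magnitude()
    n=max(1,int(np.ceil(max(d/step,a/.17)))); sl=Slerp([0,1],Ro.from_matrix([R0,R1]))
    print("at",p0.round(4),"yaw",np.degrees(np.arctan2(R0[1,0],R0[0,0])).round(1),"t",s['time_s'],"F",s['wrist_force'].round(1),"w",round(s['gripper_width']*87,1),"q",s['joints'].round(0))
    for i in range(n):
        A=sl(i/n).as_matrix(); B=sl((i+1)/n).as_matrix()
        print(np.r_[(A.T@(p-p0)/n*1000).round(1), Ro.from_matrix(A.T@B).as_rotvec().round(3)].tolist())
E
python3 -c "
from h import *
plan([.447,.2245,.16],165)"
```

```text
at [ 0.267  -0.5645  0.2216] yaw -154.7 t 0.1 F [ 0.3 -0.2 -0.1] w 87.0 q [-50.  22.   0.  -0. -68. -15.]
[-33.3, 42.4, 4.2, 0.0, -0.0, 0.047]
[-31.3, 43.9, 4.2, 0.0, -0.0, 0.047]
[-29.2, 45.4, 4.2, 0.0, -0.0, 0.047]
[-27.1, 46.7, 4.2, 0.0, -0.0, 0.047]
[-24.8, 47.9, 4.2, 0.0, -0.0, 0.047]
[-22.6, 49.0, 4.2, 0.0, -0.0, 0.047]
[-20.2, 50.0, 4.2, 0.0, -0.0, 0.047]
[-17.9, 50.9, 4.2, 0.0, -0.0, 0.047]
[-15.5, 51.7, 4.1, 0.0, -0.0, 0.047]
[-13.0, 52.4, 4.1, 0.0, -0.0, 0.047]
[-10.6, 52.9, 4.1, 0.0, -0.0, 0.047]
[-8.1, 53.3, 4.1, 0.0, -0.0, 0.047]
[-5.6, 53.7, 4.1, 0.0, -0.0, 0.047]
[-3.0, 53.9, 4.1, 0.0, -0.0, 0.047]
[-0.5, 53.9, 4.1, 0.0, -0.0, 0.047]
```

Call:
carry_out:
  commands: [-33,42,0,0,0,0.047,-31,44,0,0,0,0.047,-29,45,0,0,0,0.047,-27,47,0,0,0,0.047,-25,48,0,0,0,0.047]
  grip: 87

```text
time_s: 0.72
tcp_pos: [0.3276, -0.2973, 0.2181]
ee_rot: [[-0.982, -0.191, -0.005], [-0.191, 0.982, 0.006], [0.004, 0.007, -1.0]]
wrist_force: [1.5, -0.5, 0.4]
gripper_width: 1.001
```

```bash
python3 -c "
from h import *
plan([.447,.2245,.16],165)"
```

```text
at [ 0.3276 -0.2973  0.2181] yaw -169.0 t 0.725 F [ 1.5 -0.5  0.4] w 87.1 q [-21.   4. -24.  -0. -62. -58.]
[-21.7, 48.9, 6.0, 0.001, -0.001, 0.045]
[-19.4, 49.8, 6.0, 0.001, -0.001, 0.045]
[-17.2, 50.7, 6.0, 0.001, -0.001, 0.045]
[-14.8, 51.4, 6.0, 0.001, -0.001, 0.045]
[-12.5, 52.0, 6.0, 0.001, -0.001, 0.045]
[-10.1, 52.5, 5.9, 0.001, -0.001, 0.045]
[-7.7, 53.0, 5.9, 0.001, -0.001, 0.045]
[-5.3, 53.3, 5.9, 0.001, -0.001, 0.045]
[-2.9, 53.4, 5.9, 0.001, -0.001, 0.045]
[-0.5, 53.5, 5.8, 0.001, -0.001, 0.045]
```

Call:
carry_out:
  commands: [-22,49,3,0.001,-0.001,0.047,-20,50,3,0.001,-0.001,0.047,-17,51,3,0.001,-0.001,0.047,-15,51,3,0.001,-0.001,0.047,-13,52,3,0,0,0.047]

```text
time_s: 1.35
tcp_pos: [0.3901, -0.0281, 0.2037]
ee_rot: [[-0.999, 0.052, 0.002], [0.052, 0.999, 0.003], [-0.001, 0.003, -1.0]]
wrist_force: [1.4, -0.6, -0.4]
gripper_width: 1.0
```

Call:
carry_out:
  commands: [-12,53,6,0,0,0.045,-10,54,6,0,0,0.045,-7,54,6,0,0,0.045,-5,54,6,0,0,0.045,-2,54,6,0,0,0.045]

```text
time_s: 1.98
tcp_pos: [0.4641, 0.2429, 0.1736]
ee_rot: [[-0.961, 0.278, 0.002], [0.278, 0.961, 0.003], [-0.001, 0.003, -1.0]]
wrist_force: [0.4, -1.0, 0.3]
gripper_width: 0.996
```

```bash
python3 -c "
from h import *
plan([.447,.2245,.12],165)"
```

```text
at [0.4641 0.2429 0.1736] yaw 163.9 t 1.975 F [ 0.4 -1.   0.3] w 86.7 q [  45.   15.  -18.   -0.  -57. -152.]
[5.7, -11.3, 26.8, 0.002, 0.001, -0.01]
[5.8, -11.2, 26.8, 0.002, 0.001, -0.01]
```

Call:
carry_out:
  commands: [6,-11,27,0.002,0,-0.01,6,-11,27,0,0,-0.01]

```text
time_s: 2.22
tcp_pos: [0.4484, 0.2301, 0.1182]
ee_rot: [[-0.967, 0.254, 0.004], [0.254, 0.967, 0.003], [-0.004, 0.004, -1.0]]
wrist_force: [0.4, -0.5, -0.5]
gripper_width: 1.0
```

Run:
```python
from h import *
plan([.447,.2245,.021],165)
for n in ("top","side"):
    im=capture(n); cv2.imwrite(f"pics/{n}1.png",im[:,:,::-1])
print(proj("side",[(.4875,.212,.07),(.4875,.212,0),(.323,.258,.047)]), proj("top",[(.447,.2245,.047)]))
```

```text
at [0.4484 0.2301 0.1182] yaw 165.3 t 2.225 F [ 0.4 -0.5 -0.5] w 87.0 q [  46.   16.  -25.    0.  -48. -150.]
[0.1, -3.1, 48.6, 0.002, 0.002, 0.003]
[0.0, -3.0, 48.6, 0.002, 0.002, 0.003]
[[312.54341738 204.1861346 ]
 [312.91164713 226.9102877 ]
 [247.85795594 209.03830268]] [[218.17262377 254.308604  ]]
```

View pics/top1.png

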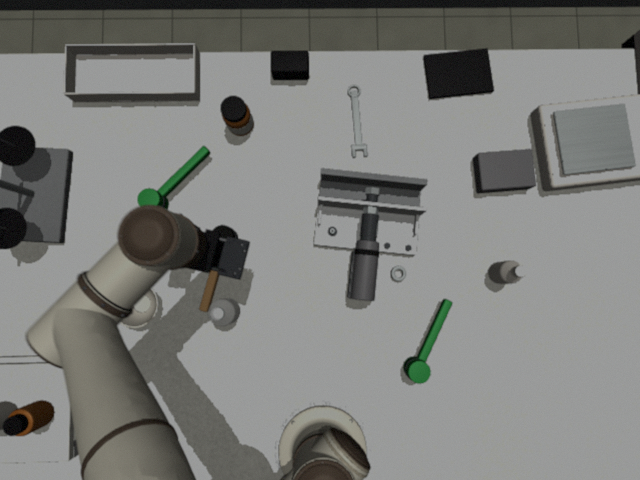

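View pics/side1.png

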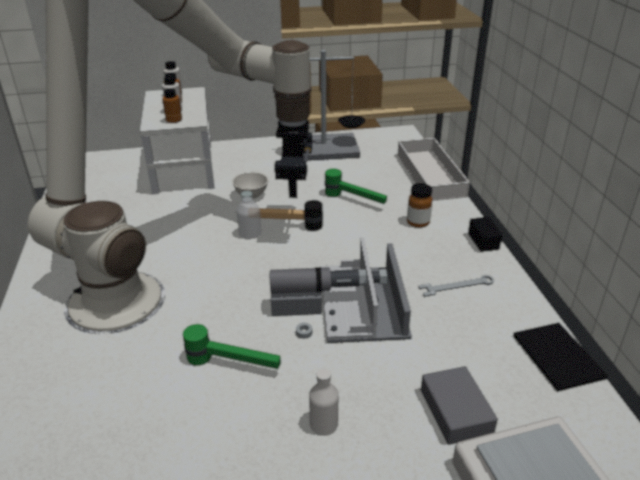

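Call:
carry_out:
  commands: [0,-3,45,0.002,0.002,0.003,0,-3,45,0.002,0.002,0,0,0,6,0,0,0]

```text
time_s: 2.7
tcp_pos: [0.4484, 0.2244, 0.0224]
ee_rot: [[-0.966, 0.258, 0.001], [0.258, 0.966, 0.001], [-0.001, 0.001, -1.0]]
wrist_force: [0.5, 1.4, 1.3]
gripper_width: 0.999
```

Run:
```python
from h import *
plan([.447,.2245,.021],165)
for n in ("top","side"):
    im=capture(n); cv2.imwrite(f"pics/{n}2.png",im[:,:,::-1])
crop("pics/top2.png",190,215,260,335,5,"pics/c4.png")
crop("pics/side2.png",230,150,340,250,6,"pics/c5.png")
```

```text
at [0.4484 0.2244 0.0224] yaw 165.1 t 2.7 F [0.5 1.4 1.3] w 86.9 q [  45.   24.  -31.    0.  -35. -150.]
[1.4, -0.3, 1.4, 0.001, 0.001, 0.001]
```

View pics/c4.png

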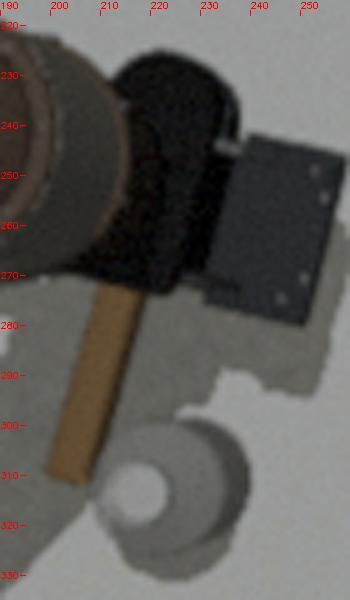

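View pics/c5.png

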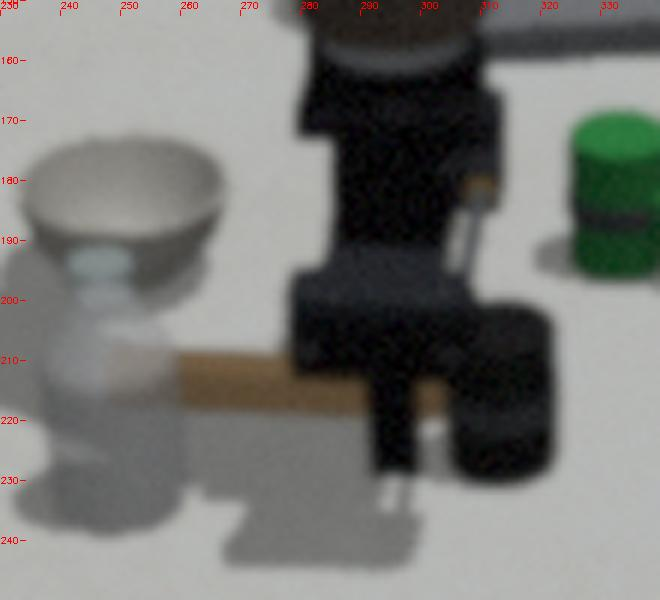

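Call:
carry_out:
  commands: [0,0,0,0,0,0,0,0,0,0,0,0,0,0,0,0,0,0,0,0,0,0,0,0,0,0,0,0,0,0]
  grip: 5

```text
time_s: 3.42
tcp_pos: [0.453, 0.2287, 0.03]
ee_rot: [[-0.967, 0.256, 0.013], [0.256, 0.967, 0.011], [-0.01, 0.014, -1.0]]
wrist_force: [0.3, -0.2, -0.0]
gripper_width: 0.518
```

Call:
carry_out:
  commands: [0,0,0,0,0,0,0,0,0,0,0,0]
  grip: 0

```text
time_s: 3.68
tcp_pos: [0.4526, 0.2283, 0.0299]
ee_rot: [[-0.967, 0.256, 0.012], [0.256, 0.967, 0.01], [-0.009, 0.013, -1.0]]
wrist_force: [-0.8, -1.8, 1.5]
gripper_width: 0.286
```

Call:
carry_out:
  commands: [3,-1,9,0,0,0]

```text
time_s: 3.8
tcp_pos: [0.4498, 0.2282, 0.0231]
ee_rot: [[-0.967, 0.255, 0.013], [0.255, 0.967, 0.01], [-0.01, 0.013, -1.0]]
wrist_force: [-11.2, -1.4, 33.3]
gripper_width: 0.231
```

Call:
carry_out:
  commands: [0,0,0,0,0,0]

```text
time_s: 3.92
tcp_pos: [0.4495, 0.2281, 0.0232]
ee_rot: [[-0.967, 0.255, 0.013], [0.255, 0.967, 0.009], [-0.01, 0.012, -1.0]]
wrist_force: [0.6, 0.3, -3.4]
gripper_width: 0.231
```

Run:
```python
from h import *
plan([.447,.2245,.021],165)
```

```text
at [0.4495 0.2281 0.0232] yaw 165.2 t 3.925 F [ 0.6  0.3 -3.4] w 20.1 q [  45.   24.  -31.    0.  -34. -150.]
[1.5, -4.2, 2.2, 0.012, 0.01, 0.004]
```

Call:
carry_out:
  commands: [0,0,-25,0,0,0,0,0,-40,0,0,0,0,0,-40,0,0,0]

```text
time_s: 4.3
tcp_pos: [0.4442, 0.2242, 0.1244]
ee_rot: [[-0.966, 0.257, 0.001], [0.257, 0.966, 0.0], [-0.001, 0.0, -1.0]]
wrist_force: [1.1, 0.9, -2.1]
gripper_width: 0.23
```

Run:
```python
from h import *
p=np.load("fx.npy")
plan([.498-.966*.032,-.033+.259*.032,.13],165)
for n in ("top","side"):
    im=capture(n); cv2.imwrite(f"pics/{n}3.png",im[:,:,::-1])
crop("pics/top3.png",180,195,260,335,5,"pics/c4.png")
crop("pics/side3.png",230,130,340,250,6,"pics/c5.png")
```

```text
at [0.4442 0.2242 0.1244] yaw 165.1 t 4.3 F [ 1.1  0.9 -2.1] w 20.0 q [  46.   15.  -25.    0.  -49. -150.]
[-17.2, -46.9, -1.1, 0.0, 0.0, 0.0]
[-17.2, -46.9, -1.1, 0.0, 0.0, 0.0]
[-17.3, -46.9, -1.1, 0.0, 0.0, 0.0]
[-17.3, -46.9, -1.1, 0.0, 0.0, 0.0]
[-17.3, -46.9, -1.1, 0.0, 0.0, 0.0]
```

View pics/c4.png

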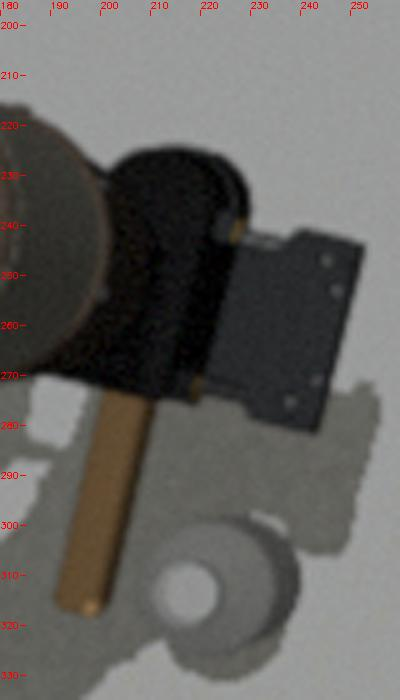

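View pics/c5.png

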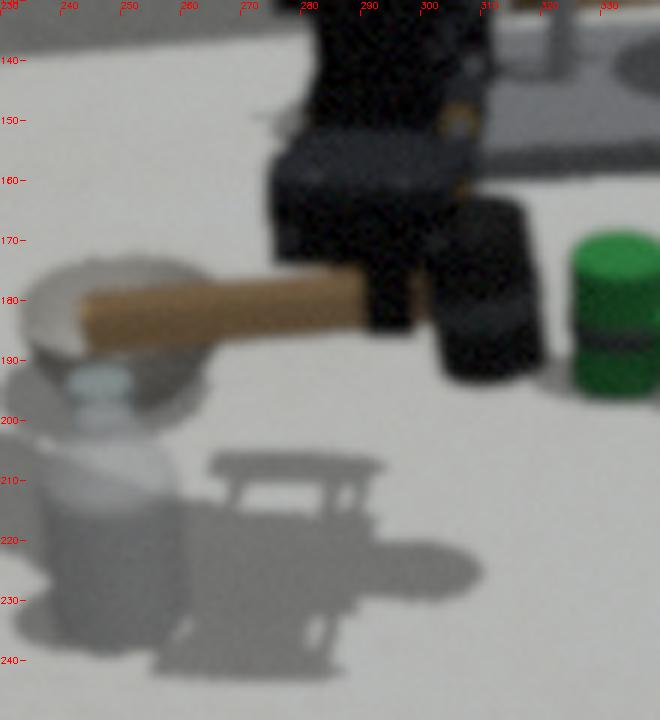

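Call:
carry_out:
  commands: [0,0,40,0,0,0,0,0,40,0,0,0,0,0,14,0,0,0]

```text
time_s: 4.78
tcp_pos: [0.4465, 0.2266, 0.0297]
ee_rot: [[-0.966, 0.258, 0.008], [0.258, 0.966, 0.009], [-0.006, 0.01, -1.0]]
wrist_force: [-0.9, -0.4, -1.9]
gripper_width: 0.229
```

Call:
carry_out:
  commands: [0,0,2,0,0,0]

```text
time_s: 4.9
tcp_pos: [0.445, 0.2253, 0.0252]
ee_rot: [[-0.966, 0.259, 0.004], [0.259, 0.966, 0.005], [-0.003, 0.006, -1.0]]
wrist_force: [0.2, 0.4, -2.7]
gripper_width: 0.229
```

Call:
carry_out:
  commands: [0,0,0,0,0,0,0,0,0,0,0,0,0,0,0,0,0,0]
  grip: 50

```text
time_s: 5.28
tcp_pos: [0.4464, 0.2265, 0.0266]
ee_rot: [[-0.966, 0.258, 0.007], [0.258, 0.966, 0.007], [-0.005, 0.009, -1.0]]
wrist_force: [-0.5, 0.5, 0.2]
gripper_width: 0.484
```

Run:
```python
from h import *
plan([.447,.2255,.022],165)
for n in ("top","side"):
    im=capture(n); cv2.imwrite(f"pics/{n}4.png",im[:,:,::-1])
crop("pics/top4.png",180,195,260,335,5,"pics/c4.png")
crop("pics/side4.png",230,150,340,250,6,"pics/c5.png")
```

```text
at [0.4464 0.2265 0.0266] yaw 165.1 t 5.275 F [-0.5  0.5  0.2] w 42.1 q [  46.   24.  -31.    0.  -35. -150.]
[-0.8, -0.8, 4.6, 0.009, 0.005, 0.001]
```

View pics/c4.png

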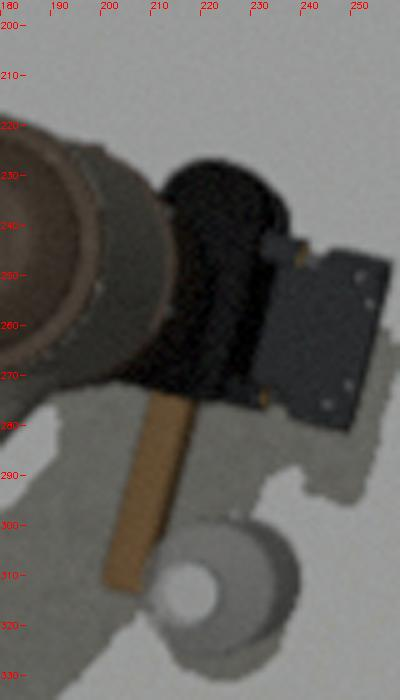

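View pics/c5.png

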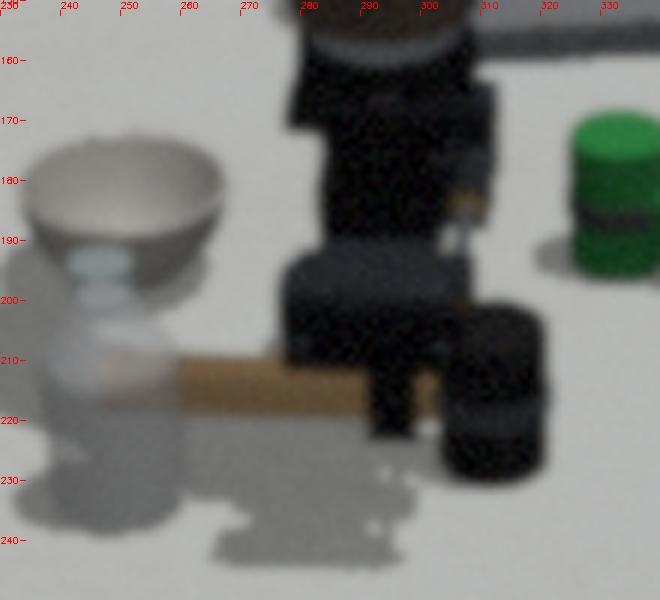

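Call:
carry_out:
  commands: [-1,-1,5,0.009,0.005,0,0,0,1,0,0,0]

```text
time_s: 5.62
tcp_pos: [0.4474, 0.2255, 0.0208]
ee_rot: [[-0.966, 0.258, 0.001], [0.258, 0.966, 0.0], [-0.001, 0.001, -1.0]]
wrist_force: [-0.9, 0.3, 0.0]
gripper_width: 0.573
```

Call:
carry_out:
  commands: [0,0,0,0,0,0,0,0,0,0,0,0]
  grip: 26

```text
time_s: 5.88
tcp_pos: [0.4474, 0.2254, 0.0206]
ee_rot: [[-0.966, 0.258, 0.0], [0.258, 0.966, 0.0], [-0.0, 0.0, -1.0]]
wrist_force: [0.3, -0.1, -0.2]
gripper_width: 0.426
```

Run:
```python
from h import *
plan([.447,.2255,.022],165)
```

```text
at [0.4474 0.2254 0.0206] yaw 165.0 t 5.875 F [ 0.3 -0.1 -0.2] w 37.1 q [  45.   25.  -31.    0.  -35. -150.]
[0.4, -0.0, -1.4, 0.0, 0.0, 0.001]
```

Call:
carry_out:
  commands: [0,0,0,0,0,0,0,0,0,0,0,0,0,0,0,0,0,0,0,0,0,0,0,0]
  grip: 0

```text
time_s: 6.38
tcp_pos: [0.4473, 0.2252, 0.0206]
ee_rot: [[-0.966, 0.258, 0.0], [0.258, 0.966, -0.0], [-0.0, -0.0, -1.0]]
wrist_force: [-0.2, -0.4, -0.5]
gripper_width: 0.235
```

Call:
carry_out:
  commands: [0,0,-15,0,0,0,0,0,-40,0,0,0,0,0,-40,0,0,0]

```text
time_s: 6.75
tcp_pos: [0.4435, 0.2223, 0.1127]
ee_rot: [[-0.966, 0.26, -0.012], [0.26, 0.966, -0.009], [0.009, -0.012, -1.0]]
wrist_force: [0.7, 0.3, -2.6]
gripper_width: 0.226
```

Run:
```python
from h import *
plan([.498-.966*.032,-.033+.259*.032,.13],165)
for n in ("top","side"):
    im=capture(n); cv2.imwrite(f"pics/{n}5.png",im[:,:,::-1])
crop("pics/top5.png",180,195,260,335,5,"pics/c4.png")
crop("pics/side5.png",230,130,340,250,6,"pics/c5.png")
```

```text
at [0.4435 0.2223 0.1127] yaw 164.9 t 6.75 F [ 0.7  0.3 -2.6] w 19.7 q [  45.   17.  -25.   -0.  -49. -150.]
[-17.4, -46.5, -3.1, -0.002, -0.002, -0.0]
[-17.4, -46.5, -3.1, -0.002, -0.002, -0.0]
[-17.4, -46.5, -3.2, -0.002, -0.002, -0.0]
[-17.4, -46.5, -3.3, -0.002, -0.002, -0.0]
[-17.3, -46.5, -3.4, -0.002, -0.002, -0.0]
```

View pics/c4.png

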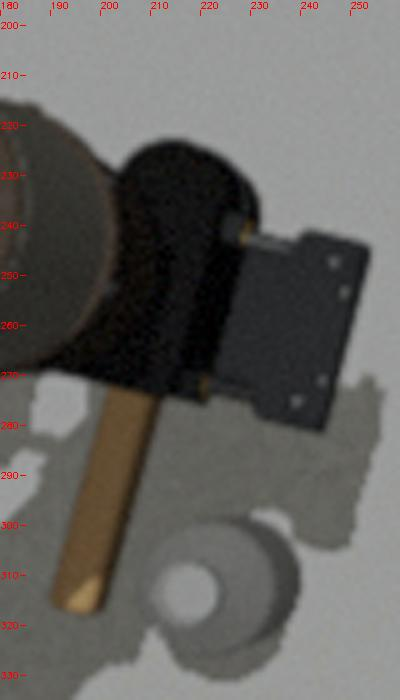

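View pics/c5.png

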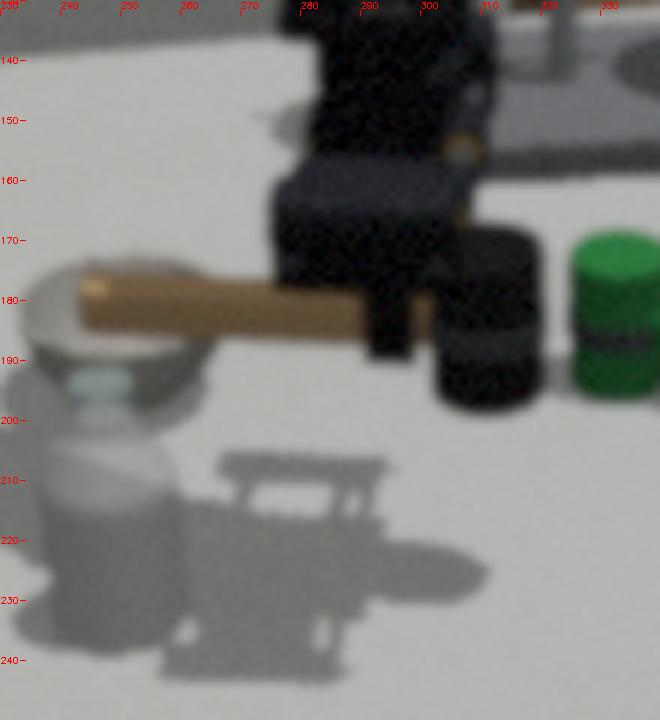

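Run:
```python
from h import *
t=np.array([.4435,.2223,.127])
for L in (.036,.040,.044):
    h=t+L*np.array([.966,-.26,0]); print(L,proj("side",[h]),proj("top",[h+[0,0,.035], t+(.173-L)*np.array([-.966,.26,0])+[0,0,.012]]))
```

```text
0.036 [[308.56874723 184.98606903]] [[211.82837019 235.12313098]
 [192.08688733 318.4180902 ]]
0.04 [[310.14555007 185.04001622]] [[212.34766015 233.21002655]
 [192.60934665 316.48944131]]
0.044 [[311.72289018 185.09398179]] [[212.86656702 231.29833346]
 [193.13142356 314.5622041 ]]
```

Call:
carry_out:
  commands: [0,-6,-30,0,0,0,-17,-46,-4,0,0,0,-17,-46,0,0,0,0,-17,-46,0,0,0,0]

```text
time_s: 7.35
tcp_pos: [0.455, 0.0701, 0.1461]
ee_rot: [[-0.967, 0.255, -0.011], [0.255, 0.967, -0.004], [0.01, -0.007, -1.0]]
wrist_force: [1.3, 0.5, -3.6]
gripper_width: 0.226
```

Call:
carry_out:
  commands: [-17,-46,3,0,0,0,-16,-44,3,0,0,0]

```text
time_s: 7.6
tcp_pos: [0.4613, -0.0286, 0.1373]
ee_rot: [[-0.967, 0.255, -0.017], [0.256, 0.967, -0.004], [0.015, -0.009, -1.0]]
wrist_force: [0.5, -0.0, -3.5]
gripper_width: 0.226
```

Run:
```python
from h import *
plan([.467,-.025,.10],165)
for n in ("top","side"):
    im=capture(n); cv2.imwrite(f"pics/{n}6.png",im[:,:,::-1])
```

```text
at [ 0.4613 -0.0286  0.1373] yaw 165.2 t 7.6 F [ 0.5 -0.  -3.5] w 19.7 q [  17.   12.  -28.   -0.  -51. -121.]
[-5.1, 5.3, 37.1, -0.009, -0.015, 0.003]
```

View pics/top6.png

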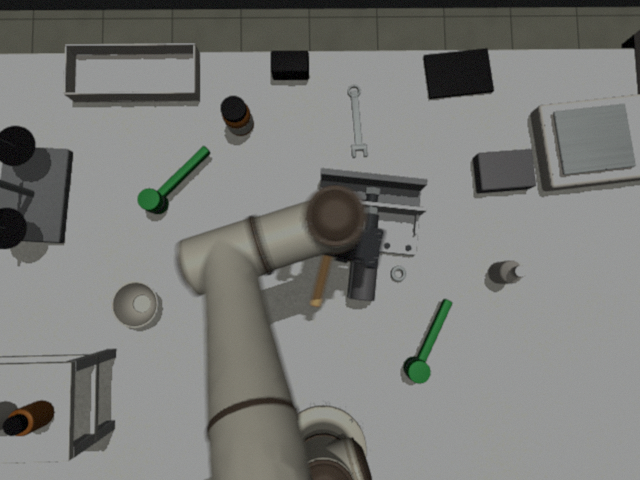

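View pics/side6.png

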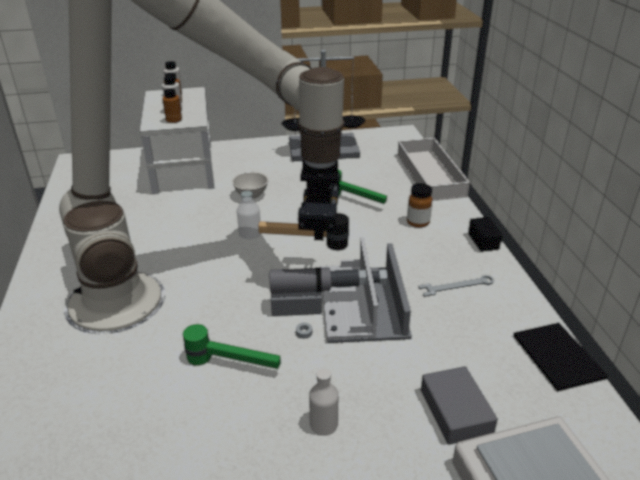

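Call:
carry_out:
  commands: [-5,5,35,-0.009,-0.015,0,0,0,15,0,0,0,0,0,8,0,0,0]

```text
time_s: 8.07
tcp_pos: [0.4635, -0.028, 0.0739]
ee_rot: [[-0.964, 0.265, -0.007], [0.265, 0.964, -0.0], [0.007, -0.002, -1.0]]
wrist_force: [1.0, -0.4, -3.2]
gripper_width: 0.226
```

Run:
```python
from h import *
plan([.467,-.025,.06],165)
im=capture("side"); cv2.imwrite(f"pics/s7.png",im[:,:,::-1])
crop("pics/s7.png",290,190,420,330,5,"pics/c5.png")
```

```text
at [ 0.4635 -0.028   0.0739] yaw 164.6 t 8.075 F [ 1.  -0.4 -3.2] w 19.7 q [  17.   17.  -33.   -0.  -41. -122.]
[-2.6, 3.9, 13.9, -0.002, -0.007, -0.006]
```

View pics/c5.png

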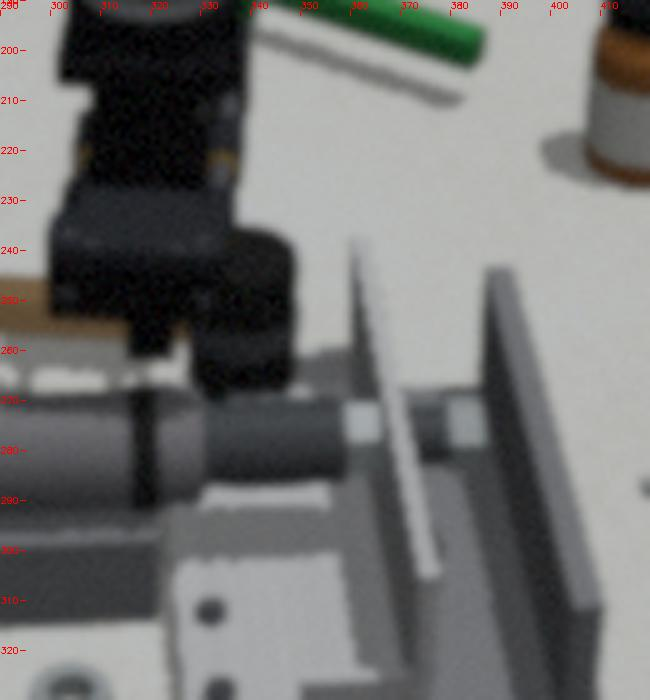

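Call:
carry_out:
  commands: [-3,4,10,0,-0.006,0,0,0,5,0,0,0,0,0,4,0,0,0]

```text
time_s: 8.5
tcp_pos: [0.4673, -0.0241, 0.0535]
ee_rot: [[-0.964, 0.264, -0.002], [0.264, 0.964, -0.002], [0.001, -0.002, -1.0]]
wrist_force: [-2.0, -0.2, 4.7]
gripper_width: 0.229
```

Call:
carry_out:
  commands: [0,0,5,0,0,0,0,0,4,0,0,0]

```text
time_s: 8.75
tcp_pos: [0.4673, -0.0241, 0.0454]
ee_rot: [[-0.965, 0.264, -0.001], [0.264, 0.965, -0.002], [0.001, -0.002, -1.0]]
wrist_force: [-2.8, 1.1, 4.7]
gripper_width: 0.227
```

Call:
carry_out:
  commands: [0,0,4,0,0,0]

```text
time_s: 8.88
tcp_pos: [0.4663, -0.0242, 0.0424]
ee_rot: [[-0.965, 0.263, -0.003], [0.263, 0.965, -0.003], [0.002, -0.003, -1.0]]
wrist_force: [-12.5, 5.8, 21.3]
gripper_width: 0.225
```

Call:
carry_out:
  commands: [0,0,3,0,0,0]

```text
time_s: 9.0
tcp_pos: [0.4656, -0.0241, 0.0409]
ee_rot: [[-0.965, 0.263, -0.004], [0.263, 0.965, -0.003], [0.003, -0.004, -1.0]]
wrist_force: [-10.6, 4.5, 19.9]
gripper_width: 0.23
```

Run:
```python
from h import *
im=capture("side"); cv2.imwrite(f"pics/s8.png",im[:,:,::-1])
crop("pics/s8.png",250,190,400,310,5,"pics/c5.png")
```

```text
(no output)
```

View pics/c5.png

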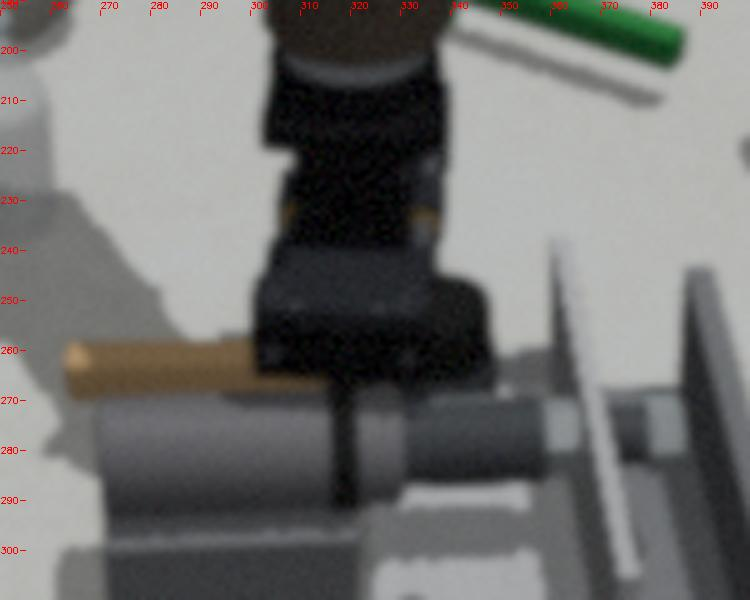

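Call:
carry_out:
  commands: [0,0,4,0,0,0]

```text
time_s: 9.18
tcp_pos: [0.4647, -0.0238, 0.0387]
ee_rot: [[-0.965, 0.262, -0.005], [0.262, 0.965, -0.003], [0.004, -0.004, -1.0]]
wrist_force: [-11.5, 6.9, 26.4]
gripper_width: 0.228
```

Call:
carry_out:
  commands: [0,0,-30,0,0,0,0,0,-40,0,0,0,0,0,-35,0,0,0,17,45,0,0,0,0,17,45,0,0,0,0]

```text
time_s: 9.8
tcp_pos: [0.4575, 0.073, 0.1452]
ee_rot: [[-0.963, 0.27, -0.001], [0.27, 0.963, 0.001], [0.001, 0.001, -1.0]]
wrist_force: [1.0, 0.4, -3.7]
gripper_width: 0.224
```

Call:
carry_out:
  commands: [17,45,0,0,0,0]

```text
time_s: 9.93
tcp_pos: [0.4534, 0.1224, 0.1451]
ee_rot: [[-0.963, 0.271, 0.001], [0.271, 0.963, 0.003], [-0.0, 0.003, -1.0]]
wrist_force: [0.4, -0.2, -2.9]
gripper_width: 0.225
```

Run:
```python
from h import *
plan([.447,.15,.06],165)
for n in ("top","side"):
    im=capture(n); cv2.imwrite(f"pics/{n}9.png",im[:,:,::-1])
crop("pics/top9.png",200,155,440,300,3,"pics/c4.png")
crop("pics/side9.png",230,150,380,300,5,"pics/c5.png")
for z in (.022,.024,.026,.034): print(z,proj("top",[(.4978,-.0332,z)]))
```

```text
at [0.4534 0.1224 0.1451] yaw 164.3 t 9.925 F [ 0.4 -0.2 -2.9] w 19.6 q [  35.   11.  -27.   -0.  -51. -141.]
[6.8, 12.3, 42.6, 0.001, 0.0, -0.006]
[6.7, 12.4, 42.6, 0.001, 0.0, -0.006]
0.022 [[331.77033475 231.09034738]]
0.024 [[331.79218352 230.99407763]]
0.026 [[331.8141111  230.89746064]]
0.034 [[331.90261806 230.50748247]]
```

View pics/c4.png

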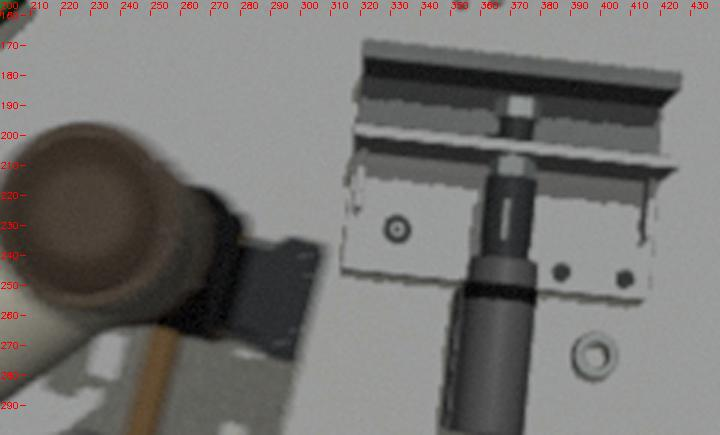

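View pics/c5.png

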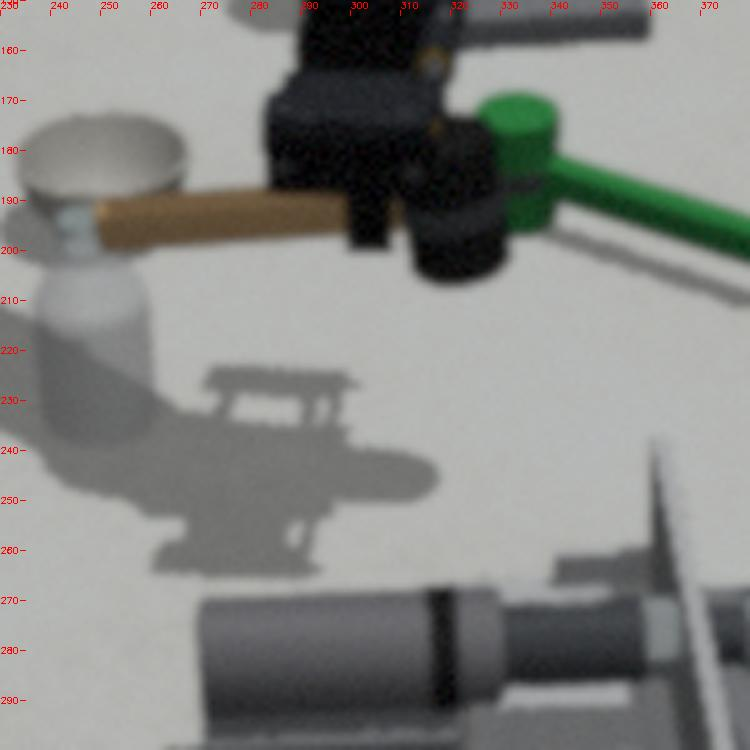

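Run:
```python
from h import *
for i,f in enumerate(("top0","top9")):
    crop(f"pics/{f}.png",315,215,350,245,11,f"pics/d{i}.png")
a=cv2.imread("pics/d0.png");b=cv2.imread("pics/d1.png");cv2.imwrite("pics/d.png",np.hstack([a,b]))
```

```text
(no output)
```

View pics/d.png

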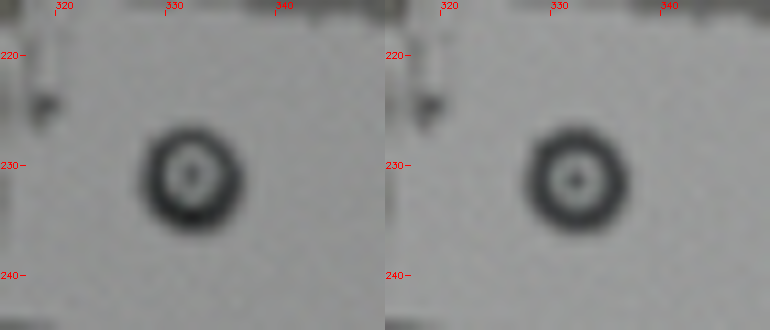

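Call:
carry_out:
  commands: [-7,-21,40,0,0,0,0,0,40,0,0,0,0,0,28,0,0,0]

```text
time_s: 10.4
tcp_pos: [0.4585, 0.105, 0.0358]
ee_rot: [[-0.965, 0.263, 0.011], [0.263, 0.965, 0.009], [-0.008, 0.012, -1.0]]
wrist_force: [0.7, 0.3, -2.8]
gripper_width: 0.229
```

Run:
```python
from h import *
plan([.455,.10,.024],165)
```

```text
at [0.4585 0.105  0.0358] yaw 164.8 t 10.4 F [ 0.7  0.3 -2.8] w 19.9 q [  33.   21.  -35.   -0.  -34. -138.]
[2.2, -5.9, 11.7, 0.012, 0.008, -0.004]
```

Call:
carry_out:
  commands: [2,-2,8,0.01,0.008,0]

```text
time_s: 10.52
tcp_pos: [0.4549, 0.1025, 0.0258]
ee_rot: [[-0.965, 0.264, -0.003], [0.264, 0.965, -0.001], [0.003, -0.002, -1.0]]
wrist_force: [-0.5, -0.4, -2.5]
gripper_width: 0.224
```

Call:
carry_out:
  commands: [0,0,3,0,0,0]

```text
time_s: 10.65
tcp_pos: [0.4553, 0.1024, 0.0226]
ee_rot: [[-0.965, 0.264, -0.003], [0.264, 0.965, -0.001], [0.003, -0.002, -1.0]]
wrist_force: [-0.5, 0.2, -2.7]
gripper_width: 0.23
```

Call:
carry_out:
  commands: [0,0,3,0,0,0]

```text
time_s: 10.78
tcp_pos: [0.4561, 0.1027, 0.0202]
ee_rot: [[-0.965, 0.264, -0.002], [0.264, 0.965, 0.0], [0.001, -0.0, -1.0]]
wrist_force: [-0.1, 0.3, -2.8]
gripper_width: 0.227
```

Call:
carry_out:
  commands: [0,0,1,0,0,0,0,0,0,0,0,0,0,0,0,0,0,0]
  grip: 87

```text
time_s: 11.15
tcp_pos: [0.4589, 0.1043, 0.022]
ee_rot: [[-0.965, 0.263, 0.006], [0.263, 0.965, 0.004], [-0.005, 0.005, -1.0]]
wrist_force: [-0.2, 1.1, 0.1]
gripper_width: 0.483
```

Run:
```python
from h import *
plan([.455,.10,.12],165)
im=capture("side"); cv2.imwrite(f"pics/s10.png",im[:,:,::-1])
crop("pics/s10.png",230,150,380,300,5,"pics/c5.png")
```

```text
at [0.4589 0.1043 0.022 ] yaw 164.8 t 11.15 F [-0.2  1.1  0.1] w 42.1 q [  33.   22.  -35.   -0.  -32. -138.]
[1.1, -2.3, -49.0, 0.003, 0.002, -0.002]
[1.2, -2.4, -49.0, 0.003, 0.002, -0.002]
```

View pics/c5.png

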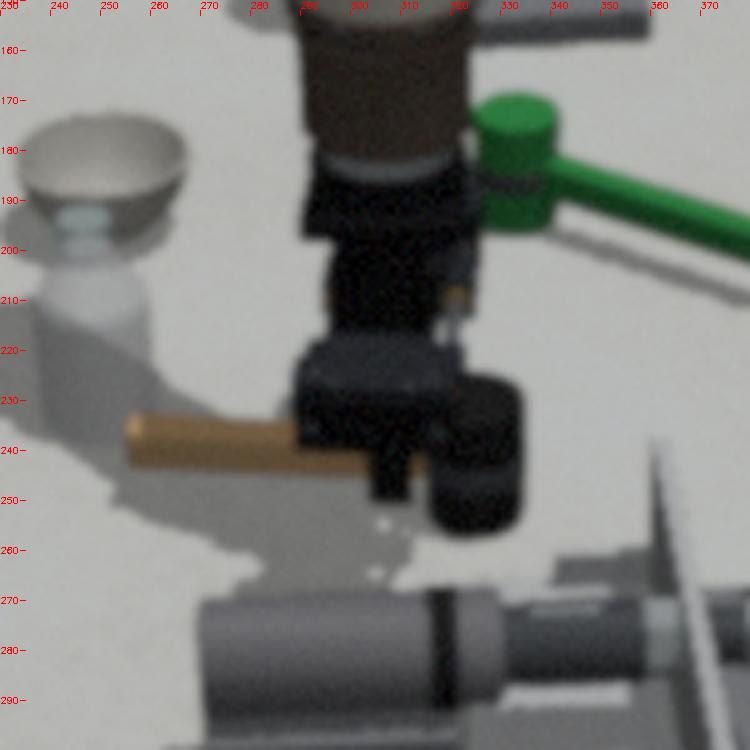

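Call:
carry_out:
  commands: [0,0,0,0,0,0,0,0,0,0,0,0]

```text
time_s: 11.45
tcp_pos: [0.4592, 0.1045, 0.0224]
ee_rot: [[-0.965, 0.262, 0.007], [0.262, 0.965, 0.004], [-0.005, 0.006, -1.0]]
wrist_force: [0.3, -0.1, 0.2]
gripper_width: 0.756
```

Call:
carry_out:
  commands: [0,0,-20,0,0,0,0,0,-50,0,0,0,0,0,-50,0,0,0,0,0,-40,0,0,0]

```text
time_s: 11.95
tcp_pos: [0.4561, 0.1026, 0.1835]
ee_rot: [[-0.965, 0.263, -0.002], [0.263, 0.965, -0.001], [0.002, -0.002, -1.0]]
wrist_force: [0.9, -0.3, -0.4]
gripper_width: 0.996
```

Run:
```python
from h import *
plan([.579,-.124,.18],173)
im=capture("side"); cv2.imwrite(f"pics/s11.png",im[:,:,::-1])
```

```text
at [0.4561 0.1026 0.1835] yaw 164.8 t 11.95 F [ 0.9 -0.3 -0.4] w 86.7 q [  33.    9.  -24.   -0.  -57. -138.]
[-35.6, -37.3, 0.7, -0.0, -0.0, -0.029]
[-34.5, -38.3, 0.7, -0.0, -0.0, -0.029]
[-33.4, -39.2, 0.7, -0.0, -0.0, -0.029]
[-32.3, -40.2, 0.7, -0.0, -0.0, -0.029]
[-31.1, -41.1, 0.7, -0.0, -0.0, -0.029]
```

View pics/s11.png

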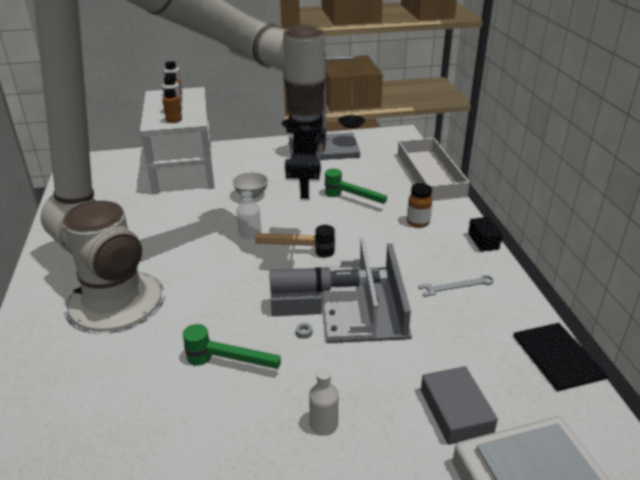

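Call:
carry_out:
  commands: [-36,-37,0,0,0,-0.029,-35,-38,0,0,0,-0.029,-33,-39,0,0,0,-0.029,-32,-40,0,0,0,-0.029,-31,-41,0,0,0,-0.029]
  grip: 60

```text
time_s: 12.62
tcp_pos: [0.5877, -0.1236, 0.1915]
ee_rot: [[-0.994, 0.105, 0.014], [0.105, 0.994, 0.006], [-0.014, 0.007, -1.0]]
wrist_force: [0.9, 0.3, 0.0]
gripper_width: 0.691
```

Run:
```python
from h import *
plan([.579,-.124,.13],173)
crop("pics/s11.png",330,230,430,350,6,"pics/c5.png")
im=capture("side"); cv2.imwrite(f"pics/s12.png",im[:,:,::-1])
crop("pics/s12.png",310,180,430,320,5,"pics/c6.png")
p=np.load("fx.npy");c,s=np.cos(p[2]),np.sin(p[2])
for q in [(20,0,75),(34,0,75),(20,0,91),(34,0,91)]:
    P=[p[0]+(c*q[0]-s*q[1])/1e3,p[1]+(s*q[0]+c*q[1])/1e3,q[2]/1e3]; print(q,proj("side",[P]),proj("top",[P]))
```

```text
at [ 0.5877 -0.1236  0.1915] yaw 174.0 t 12.625 F [0.9 0.3 0. ] w 60.1 q [  3.  21.  -6.  -0. -62. -99.]
[4.7, -0.9, 30.7, 0.004, 0.007, 0.008]
[4.5, -0.8, 30.7, 0.004, 0.007, 0.008]
(20, 0, 75) [[378.00929913 277.09832788]] [[371.76894479 194.54518369]]
(34, 0, 75) [[384.47014327 276.82030399]] [[372.35268066 188.40330867]]
(20, 0, 91) [[378.35901865 271.17290789]] [[372.56130254 193.17702054]]
(34, 0, 91) [[384.86444579 270.89619225]] [[373.1529791  186.94349901]]
```

View pics/c5.png

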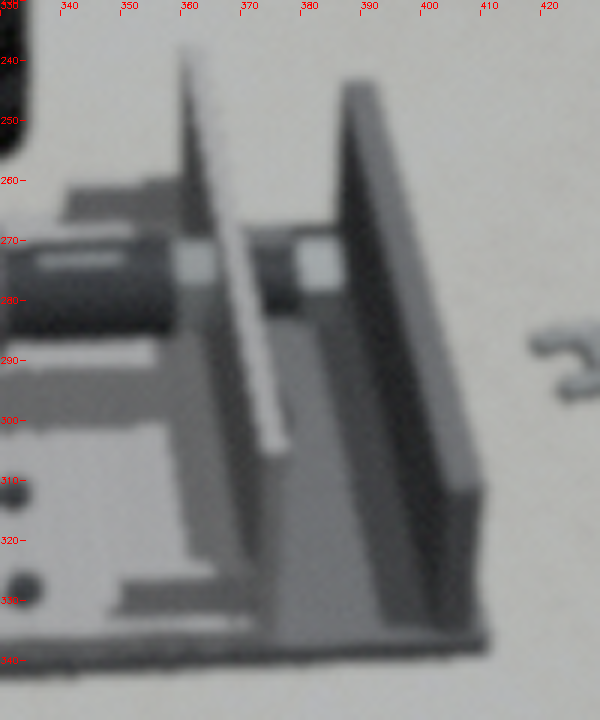

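View pics/c6.png

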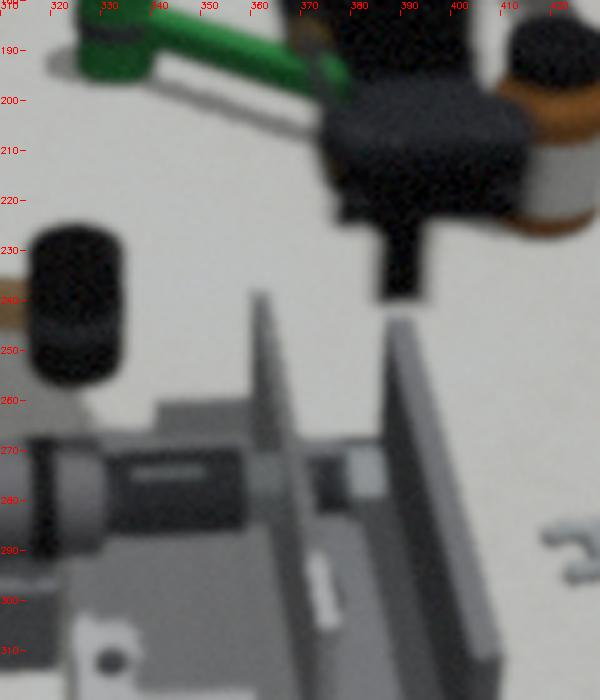

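Call:
carry_out:
  commands: [6,-1,30,0.004,0.01,0.01,4,-1,25,0.004,0.007,0.008,0,0,5,0,0,0]

```text
time_s: 13.05
tcp_pos: [0.581, -0.1318, 0.128]
ee_rot: [[-0.991, 0.131, -0.003], [0.131, 0.991, -0.003], [0.003, -0.003, -1.0]]
wrist_force: [0.5, -0.1, -0.6]
gripper_width: 0.692
```

Run:
```python
from h import *
plan([.579,-.124,.056],173)
for n in ("top","side"):
    im=capture(n); cv2.imwrite(f"pics/{n}13.png",im[:,:,::-1])
crop("pics/side13.png",310,200,430,320,5,"pics/c6.png")
crop("pics/top13.png",300,120,440,260,5,"pics/c4.png")
```

```text
at [ 0.581  -0.1318  0.128 ] yaw 172.5 t 13.05 F [ 0.5 -0.1 -0.6] w 60.2 q [   3.   24.  -11.    0.  -55. -100.]
[1.4, 3.8, 36.0, -0.002, -0.001, -0.005]
[1.4, 3.8, 36.0, -0.002, -0.001, -0.005]
```

View pics/c6.png

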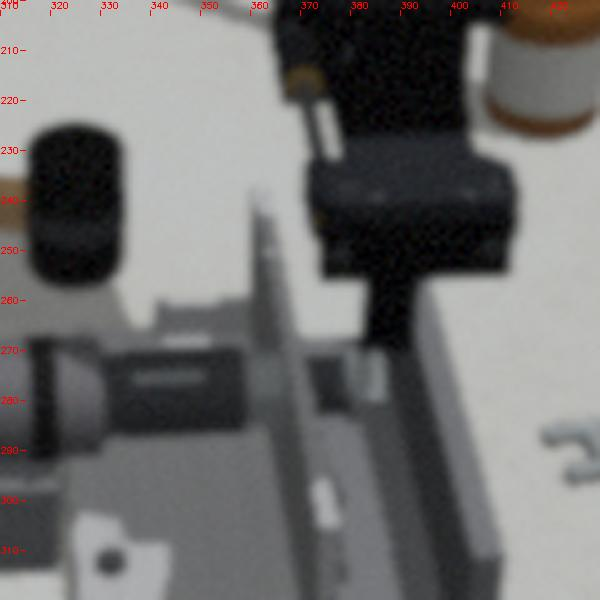

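View pics/c4.png

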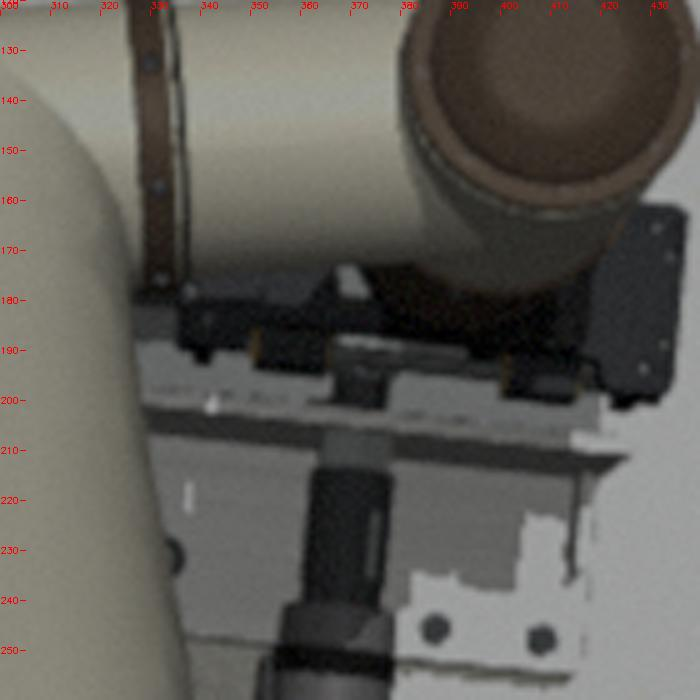

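Call:
carry_out:
  commands: [2,7,18,-0.002,0,-0.008,0,0,20,0,0,0]

```text
time_s: 13.4
tcp_pos: [0.5845, -0.124, 0.0952]
ee_rot: [[-0.993, 0.12, 0.01], [0.12, 0.993, -0.002], [-0.01, -0.0, -1.0]]
wrist_force: [-0.7, 0.5, -0.1]
gripper_width: 0.692
```

Run:
```python
from h import *
plan([.579,-.124,.056],173)
```

```text
at [ 0.5845 -0.124   0.0952] yaw 173.1 t 13.4 F [-0.7  0.5 -0.1] w 60.2 q [   4.   26.  -14.    0.  -50. -101.]
[5.9, -0.7, 39.1, -0.0, 0.01, 0.002]
```

Call:
carry_out:
  commands: [5,-1,18,0,0.01,0,0,0,15,0,0,0,0,0,5,0,0,0]

```text
time_s: 13.78
tcp_pos: [0.5806, -0.1239, 0.0569]
ee_rot: [[-0.993, 0.119, 0.002], [0.119, 0.993, -0.0], [-0.002, -0.0, -1.0]]
wrist_force: [-0.3, -0.3, 0.5]
gripper_width: 0.687
```

Run:
```python
from h import *
plan([.579,-.124,.056],173)
im=capture("side"); cv2.imwrite(f"pics/s14.png",im[:,:,::-1])
crop("pics/s14.png",310,200,430,320,5,"pics/c6.png")
```

```text
at [ 0.5806 -0.1239  0.0569] yaw 173.2 t 13.775 F [-0.3 -0.3  0.5] w 59.8 q [   4.   28.  -16.    0.  -46. -100.]
[1.6, -0.3, 0.9, -0.0, 0.002, 0.003]
```

View pics/c6.png

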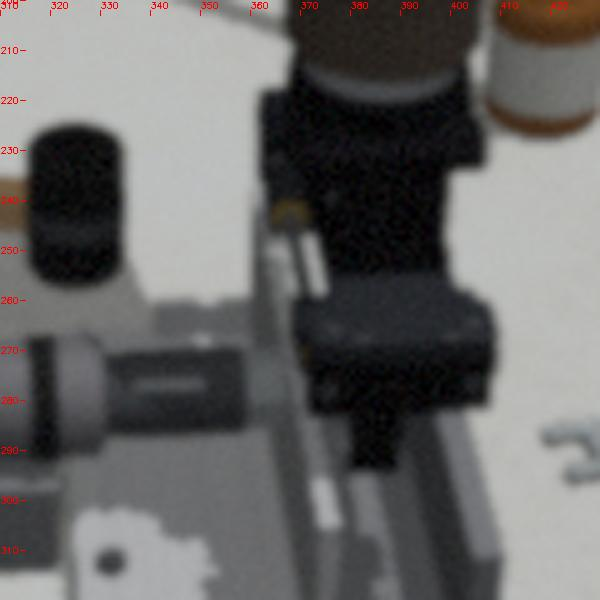

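Call:
carry_out:
  commands: [1,0,0,0,0,0,0,0,0,0,0,0,0,0,0,0,0,0]
  grip: 0

```text
time_s: 14.2
tcp_pos: [0.5806, -0.124, 0.058]
ee_rot: [[-0.993, 0.119, 0.004], [0.119, 0.993, -0.001], [-0.004, -0.0, -1.0]]
wrist_force: [-0.2, 0.2, 0.2]
gripper_width: 0.431
```

Call:
carry_out:
  commands: [0,0,0,0,0,0,0,0,0,0,0,0]

```text
time_s: 14.45
tcp_pos: [0.5808, -0.1229, 0.0581]
ee_rot: [[-0.993, 0.119, 0.006], [0.119, 0.993, 0.001], [-0.005, 0.001, -1.0]]
wrist_force: [-0.1, -0.9, -1.7]
gripper_width: 0.377
```

Call:
carry_out:
  commands: [0,0,0,0,0,0,0,0,0,0,0,0,0,0,0,0,0,0]

```text
time_s: 14.82
tcp_pos: [0.5808, -0.1229, 0.0581]
ee_rot: [[-0.993, 0.119, 0.006], [0.119, 0.993, 0.001], [-0.005, 0.001, -1.0]]
wrist_force: [-0.1, 1.8, 0.0]
gripper_width: 0.378
```

Call:
carry_out:
  commands: [0,0,0,0,0,0,0,0,0,0,0,0,0,0,0,0,0,0]

```text
time_s: 15.2
tcp_pos: [0.5808, -0.1229, 0.0581]
ee_rot: [[-0.993, 0.119, 0.005], [0.119, 0.993, 0.001], [-0.005, 0.001, -1.0]]
wrist_force: [0.3, 1.8, -1.5]
gripper_width: 0.376
```

Run:
```python
from h import *
plan([.579,-.124,.056],173)
s=sense(); print(s['moment'],s['gripper_width']*87)
```

```text
at [ 0.5808 -0.1229  0.0581] yaw 173.2 t 15.2 F [ 0.3  1.8 -1.5] w 32.8 q [   4.   28.  -16.   -0.  -46. -100.]
[1.7, -1.3, 2.1, 0.001, 0.005, 0.003]
[ 0.53758522 -0.03520676  0.06041648] 32.75418029540439
```

Call:
carry_out:
  commands: [0,0,0,0,0,0,0,0,0,0,0,0,0,0,0,0,0,0,0,0,0,0,0,0,0,0,0,0,0,0]

```text
time_s: 15.82
tcp_pos: [0.5808, -0.1229, 0.0581]
ee_rot: [[-0.993, 0.119, 0.006], [0.119, 0.993, 0.001], [-0.005, 0.001, -1.0]]
wrist_force: [1.1, 1.5, -0.6]
gripper_width: 0.375
```

Call:
carry_out:
  commands: [0,0,0,0,0,0,0,0,0,0,0,0,0,0,0,0,0,0,0,0,0,0,0,0,0,0,0,0,0,0]

```text
time_s: 16.45
tcp_pos: [0.5808, -0.1229, 0.0581]
ee_rot: [[-0.993, 0.119, 0.006], [0.119, 0.993, 0.001], [-0.005, 0.001, -1.0]]
wrist_force: [0.2, 1.4, 0.4]
gripper_width: 0.373
```

Run:
```python
from h import *
plan([.579,-.124,.056],173)
s=sense(); print(s['moment'],s['gripper_width']*87)
for n in ("top","side"):
    im=capture(n); cv2.imwrite(f"pics/{n}15.png",im[:,:,::-1])
crop("pics/side15.png",310,200,430,320,5,"pics/c6.png")
crop("pics/top15.png",300,120,440,260,5,"pics/c4.png")
```

```text
at [ 0.5808 -0.1229  0.0581] yaw 173.2 t 16.45 F [0.2 1.4 0.4] w 32.5 q [   4.   28.  -16.   -0.  -46. -100.]
[1.7, -1.3, 2.1, 0.001, 0.005, 0.003]
[ 0.46817963 -0.01638871  0.02475031] 32.45113755541582
```

View pics/c6.png

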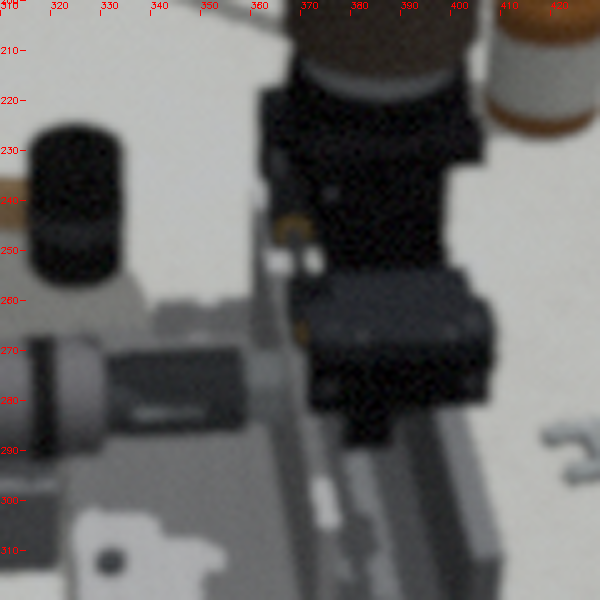

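View pics/c4.png

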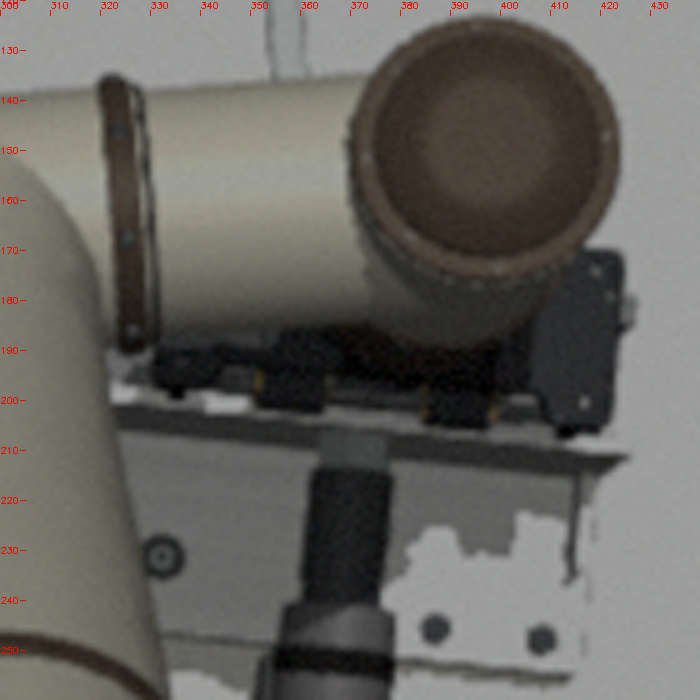

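Call:
carry_out:
  commands: [0,0,0,0,0,0,0,0,0,0,0,0,0,0,0,0,0,0,0,0,0,0,0,0,0,0,0,0,0,0]

```text
time_s: 17.18
tcp_pos: [0.5808, -0.1229, 0.0581]
ee_rot: [[-0.993, 0.119, 0.006], [0.119, 0.993, 0.001], [-0.005, 0.002, -1.0]]
wrist_force: [0.1, 1.9, -1.3]
gripper_width: 0.378
```

Call:
carry_out:
  commands: [0,0,0,0,0,0,0,0,0,0,0,0,0,0,0,0,0,0,0,0,0,0,0,0,0,0,0,0,0,0]

```text
time_s: 17.8
tcp_pos: [0.5809, -0.1229, 0.0581]
ee_rot: [[-0.993, 0.119, 0.006], [0.119, 0.993, 0.001], [-0.005, 0.002, -1.0]]
wrist_force: [-0.1, 1.3, -1.4]
gripper_width: 0.376
```

Call:
carry_out:
  commands: [0,0,0,0,0,0,0,0,0,0,0,0,0,0,0,0,0,0,0,0,0,0,0,0,0,0,0,0,0,0]

```text
time_s: 18.42
tcp_pos: [0.5808, -0.1229, 0.0581]
ee_rot: [[-0.993, 0.119, 0.005], [0.119, 0.993, 0.001], [-0.005, 0.001, -1.0]]
wrist_force: [-0.1, 1.5, -1.1]
gripper_width: 0.372
```

Call:
carry_out:
  commands: [0,0,0,0,0,0,0,0,0,0,0,0,0,0,0,0,0,0,0,0,0,0,0,0,0,0,0,0,0,0]

```text
time_s: 19.05
tcp_pos: [0.5808, -0.1229, 0.0581]
ee_rot: [[-0.993, 0.119, 0.005], [0.119, 0.993, 0.001], [-0.005, 0.002, -1.0]]
wrist_force: [-0.1, 1.6, -1.2]
gripper_width: 0.375
```

Run:
```python
from h import *
from station import finish_job
s=sense(); print(s['time_s'],s['gripper_width']*87,s['wrist_force'].round(1),s['tcp_pos'])
print(finish_job())
```

```text
19.05 32.65269270424723 [-0.1  1.6 -1.2] [ 0.58081811 -0.12292245  0.05809098]
the job is handed in; nothing more can be done
None
```

The job is handed in at 19.05 s of the allowed 51 s: the pin is driven, the mallet is back on the bench, and the gripper is still holding the bolt head.

- **Mallet:** The first grip tipped the mallet, so I set it down and gripped it again level before striking.
- **Pin:** I pressed it down with the mallet head. It slid at about 8 N for roughly 10 mm, then the force rose to about 29 N, which I took as the stop. In the overhead picture the pin's top had shifted by about the amount a full drive should give. I have no direct reading of its depth.
- **Mallet set down:** It stands on the open bench beside the fixture. The last side picture shows it upright, let go and off the fixture.
- **Bolt:** By my measurements, the grasp point is about 3 mm from the bolt head's centre. The opening stayed at 32.4 to 32.9 mm for the last 4.6 s, which I read as the bolt having stopped.

**Grip not on the flats:** An opening of about 32.6 mm, not 30 mm, means the head is held about 11° off the flats by two opposite corners. The fingers did not turn the flats flush. The opening showed no lasting drift.

**Other things on the bench:** I saw nothing else moved in the pictures, but I did not measure each item.

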